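# Prime the lathe's hand lubricator

## Robot

A 7-joint arm with a two-finger parallel gripper is mounted at the origin on the work surface. World frame = base frame: x ahead of the robot, y to its left, z up, the work surface at z = 0. Lengths are in m, angles in rad, forces in N, time in s.
With the tool pointing down it reaches from about 0.4 to 0.925 m from the base axis. Payload 5.6 kg.
Tool frame: the origin (TCP) lies midway between the tips of the shut fingers; the grasp point (between the pads) lies 19 mm behind it (grip_depth is the distance from the TCP to the grasp point, in m); x points along the fingers, z is the direction in which the jaws open and shut, and the axes are right-handed (so a half turn about x gives the same grasp; the last joint's range is limited). The gripper opens to 85 mm and grips with 20 to 120 N. Pads are 22 mm wide; open, the fingers measure 114 mm over their backs; the gripper's body (76 mm by 85 mm) begins 54 mm behind the grasp point. The pads swing forward as they close: fully open they stand 13 mm farther back than shut.
Start: joints at [-1.362, 0.468, -0.012, 1.603, 0.006, 1.071, -0.056], TCP at [0.162, 0.629, 0.231] pointing down, gripper open.
Joint ranges: [-2.53, 2.53], [-0.31, 2.02], [-1.57, 1.55], [0.28, 2.44], [-1.29, 4.43], [0.15, 1.84], [-2.92, 2.92]. Speed limits (rad/s): [2.57, 2.57, 3.14, 3.14, 3.14, 3.14, 3.14].

## Interface

Orientations are given as a unit quaternion [w, x, y, z].
In Python, from cell import * gives the robot as it stands. The module is installed in compiled form; this text tells all that it offers.
- The arm moves only by the tool play_rows, never from a script. Its arguments are lists of equal length, an entry for each row: "xyz": the shift along the tool's x, y, z in units of 25 mm (1.0 is 25 mm), a list of three; "spin": the turn about the tool's x in units of 6 degrees (1.0 is 6 degrees); "fingers": the opening, from -1 (shut) to 1 (fully open). In form: {"xyz": [[x, y, z], ...], "spin": [spin, ...], "fingers": [fingers, ...]}. A call has 1 to 10 rows; each row is the pose to reach, as a shift and turn from the pose commanded when the call began, along the tool's axes at that moment; what a row does not reach only later rows make up. A row lasts 1/12 s, in which the tool goes at most 41.7 mm and 7.16 degrees, less where a joint would pass 70% of its speed; a pose out of reach is approached as far as the arm can. A call with a gripper value outside its range is refused whole. The fingers move at their own pace and stop on an object; "newtons" is the grip in N (left out, the last holds). Time passes only in rows, so rows that repeat a pose let the fingers close. It gives the time, the measured TCP pose, the force and the opening at its end, in the units of the state.
- read_state(): the state, without advancing time (a new reading comes with each control period).
- get_image(name): name is "scene" or "top" or "wrist"; returns a dict with "color" (384x512x3 uint8, red, green, blue), "fx", "fy", "cx", "cy" (pixels), "D" ([k1, k2, p1, p2, k3] as OpenCV has them; the pictures are not rectified), "pose" (4x4, takes a point from camera to world coordinates); the wrist camera has in their place "tool_from_camera" (4x4, takes a point from camera to tool coordinates, whose origin is the TCP and whose axes are the tool frame's). Camera axes: x right, y down, z forward; pixel columns grow to the right and rows downward; lengths in m; the calibration is good to about 2 mm. A picture is of the moment at which its call begins: read the wrist's pose just before it. There is no depth.
- finish_job(): hands the job in, once; it reports no verdict.
Trained networks look in a picture, given as the dict that the camera call returned (one of the last four; its "shot" number tells which), for a name from the list of things; names that differ only in an ending like _2 or _b are one class to them, and where a whole thing is asked for, a point or a joint stands for the part that bears it (a point fixed in the world has none). Each returns a list of dicts, best first, with "score" (0 to 1); they miss things now and then, are a little off and sometimes report something else, mostly with a low value. They report only what shows in the picture. A call takes as long as a camera call. They do not tell look-alikes from the thing itself.
- trace(label, picture): "region" (384x512 bool, what is visible of it) and "location" ([column, row] in pixels, amid what is visible of it).
The state is a dict: "time_s": time; "q": joint angles; "dq": joint speeds; "effort": joint torques, N m; "eef_pos": TCP position; "ee_rot": TCP orientation; "force": force on the tool from outside, world axes, zero at the start; "wrist_torque": the same for the moment, N m; "grip_width": finger opening in m.
Only numpy, scipy, OpenCV 4.12 (cv2) and the standard library are available. Lean on these libraries where they do the work, as an engineer would, in place of code of your own. Each camera call takes 0.05 s, during which the arm holds its last target.

## Task

Prime the green hand lubricator on the bench: press its wide round black pad all the way down and let it come right back up, again and again, until the red indicator pin beside it has popped fully out and its white band shows; finish with the pad up. Only press the pad: do not touch the pin, do not lift the pump out of its cradle, and leave the oil bottle, cup, spanner and lathe centre where they are.

Things in the scene. Friction and masses are not known exactly. Their poses are not given: they have to be found in the camera images.
- pad_top (a point): Centre of the top face of the round black palm pad (90 mm across, 14 mm thick) on the pump's spring plunger; z up, x points from the pad towards the indicator pin. 144 mm above the bench with the pad up. It moves straight down 15 mm to a firm stop. Pressing takes about 9 N at first, about 14 N at the bottom; let go, it springs back up in about 0.3 s.
- plunger (a joint): How far the pad is pressed, m: 0 up, 0.015 at the firm bottom stop. A stroke surely counts when it goes down past 12.5 mm and then all the way up. The pin is raised as the pad comes back up, by about 8.5 mm a stroke (the first stroke by 1 to 12 mm).
- pin_top (a point): Top of the red indicator pin (round, 13 mm across, upright), 85 mm from the pad's axis, in a brass bushing on the pump's top. Its top is 106 mm above the bench when right in and about 146 mm when fully out.
- pin (a joint): How far the indicator pin is out, m. Starts at 0 to 0.012, stays within 2 mm where each stroke leaves it (near 0.003, 0.0115, 0.020, 0.0285), then jumps by itself to about 0.040: fully out. Three to five full strokes are needed; further strokes do no harm. A white band about 9 mm high at its foot shows only when fully out. At the start 3 to 15 mm of red shows, fully out 43 mm of red and white.
- cradle: Dark green tray fixed to the bench, 180 x 110 mm, rim 22 mm high, that the pump sits in. Origin at the centre of its underside, on the bench; x points along its long side from the pad to the pin, z up. The pad's axis is at x = -30 mm, the pin's at x = +55 mm, both at y = 0. The pump's green body (160 x 90 mm) reaches 98 mm above the bench.
- pump (a joint): How far the pump (about 3 kg) is lifted out of its cradle, m: 0 seated. It only rests there by its weight; it must stay seated.
- oil_bottle: Loose yellow bottle with red cap, 54 mm across, 150 mm high; origin at the centre of its underside.
- parts_cup: Loose open steel cup, 64 mm across, 55 mm high; origin at the centre of its underside.
- spanner: Loose spanner lying flat near the pump; origin on its underside, x along its length.
- centre: Loose steel lathe centre standing upright, 42 mm across, 74 mm high with a pointed top; origin at the centre of its underside.
There are look-alikes about, which are no part of the job. Leave any orange, pink or purple look-alike of the cradle alone.

How it is judged:
By the outcome, as a careful person would: the job done as asked, in the order asked, and still so for the second after the job is handed in, with the robot touching nothing.
It also fails if it takes over 38 s, if anything falls off the work surface, if the arm or the gripper's body presses on something with over 40 N, if the wrist force passes 120 N, or if a joint passes its speed limit or range.

## Working session

There is one attempt and no reset: what is moved stays moved. The work goes in short steps, Python scripts to look and compute and a tool call to move; the robot and the scene stay as the last step left them, time stands still between calls to the robot, and variables do not carry over. Pictures are saved under pics/ and viewed, and the job is handed in when it is done.

Besides the shell and the picture viewer there is one more tool, called after "Call:" as a command line: name --pt "numbers of a row" for each row, then --argument value for the rest. play_rows: Moves the arm, as the interface text tells. Its arguments: {"type":"object","properties":{"xyz":{"type":"array"},"spin":{"type":"array"},"fingers":{"type":"array"},"newtons":{"type":"number"}},"required":["xyz","spin","fingers"]}

```bash
mkdir -p pics; python3 - <<'E'
from cell import *
import cv2,pickle
s=read_state();print(s)
for n in("scene","top"):
    p=get_image(n);cv2.imwrite(f"pics/{n}0.png",cv2.resize(p["color"][:,:,::-1],None,fx=1.5,fy=1.5));pickle.dump(p,open(n+"0.pkl","wb"))
    print(n,p["fx"],p["fy"],p["cx"],p["cy"],p["D"],p["pose"])
    for l in("pad_top","pin_top","cradle"):
        for r in trace(l,p): print(l,r["score"],r["location"],r["region"].sum())
E
```

```text
{'time_s': 0.0, 'q': array([-1.36199569,  0.46836354, -0.01163611,  1.60365961,  0.00599653,
        1.07140358, -0.0563279 ]), 'dq': array([-0.00184807, -0.00014137,  0.00056184, -0.0016785 ,  0.00192007,
        0.00267143,  0.00023465]), 'effort': array([ 4.92445542e-04, -5.32377899e+01,  2.14761909e-02, -2.51310754e+01,
        1.13449863e-02,  7.60456198e-03,  2.92543223e-05]), 'eef_pos': array([0.16184903, 0.62893072, 0.2303323 ]), 'ee_rot': array([ 0.5583615 , -0.43365968,  0.55931861,  0.43282146]), 'force': array([-0.46115559,  0.21624132, -0.4779106 ]), 'wrist_torque': array([-0.02933575, -0.00878662,  0.0092157 ]), 'grip_width': 0.08520757868154127}
scene 350.93287076692116 350.93287076692116 252.98213876279166 191.634485229107 [0.03105952 0.         0.         0.         0.        ] [[-0.6484535   0.49346417 -0.57965608  1.10327056]
 [ 0.76110871  0.40537371 -0.50634542  0.53189486]
 [-0.01488599 -0.76952275 -0.63844588  0.68353673]
 [ 0.          0.          0.          1.        ]]
pad_top 0.96 [321.0, 238.5] 1171
pad_top 0.79 [268.9, 169.3] 640
pad_top 0.6 [180.6, 204.3] 873
pad_top 0.59 [169.2, 135.6] 424
cradle 0.97 [162.4, 165.9] 2754
cradle 0.96 [312.2, 269.9] 5099
cradle 0.86 [259.8, 200.7] 3219
cradle 0.83 [177.0, 236.6] 4669
top 347.7912294269202 347.7912294269202 259.25916130380466 195.0227494653822 [-0.09497234  0.          0.          0.          0.        ] [[ 2.59688907e-02 -9.85796196e-01  1.65926117e-01  4.54705577e-01]
 [-9.99654914e-01 -2.62657214e-02  4.05487257e-04  6.86361945e-02]
 [ 3.95844136e-03 -1.65879388e-01 -9.86138104e-01  9.64997523e-01]
 [ 0.00000000e+00  0.00000000e+00  0.00000000e+00  1.00000000e+00]]
pad_top 0.87 [259.5, 231.1] 1018
pad_top 0.87 [396.3, 206.0] 1027
pad_top 0.72 [164.9, 177.6] 1019
pad_top 0.68 [289.0, 134.0] 1048
cradle 0.96 [260.1, 218.9] 2589
cradle 0.95 [172.7, 177.7] 2926
cradle 0.88 [284.5, 137.5] 2770
cradle 0.57 [382.2, 202.9] 3285
```

View pics/scene0.png

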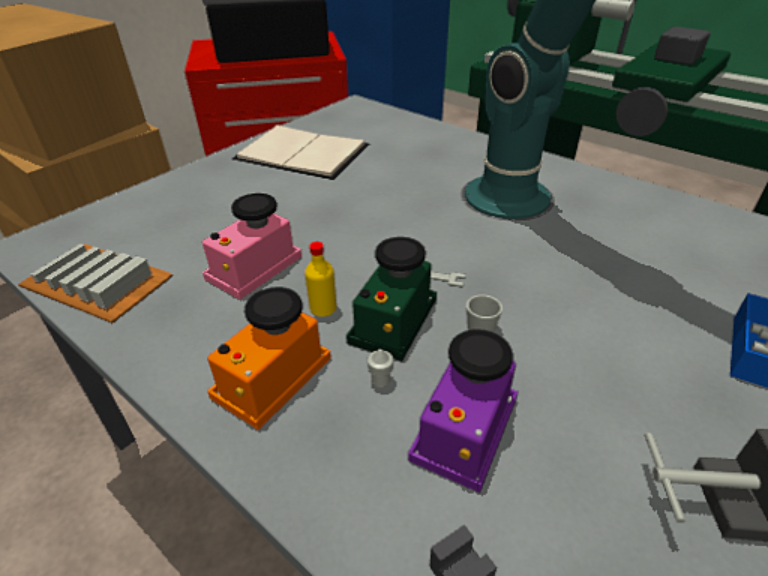

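View pics/top0.png

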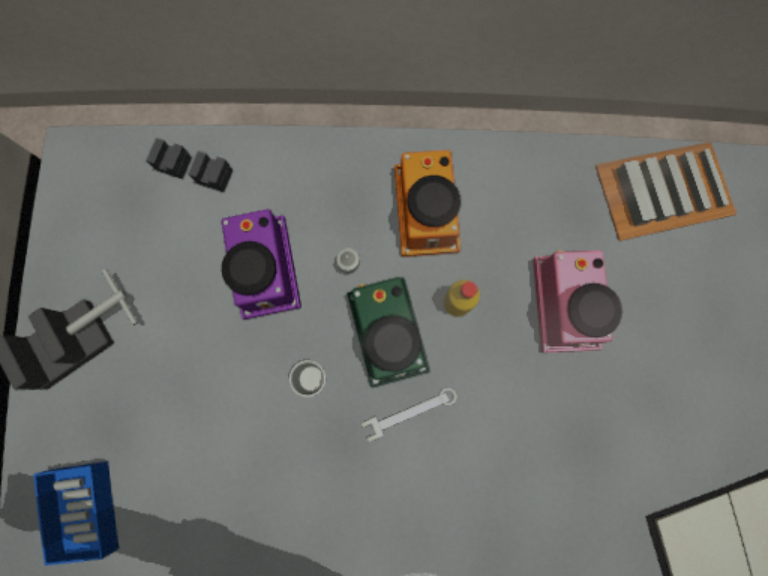

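The green pump shows with its pad at scene (269,169) and top (260,231). Its look-alikes, given as scene/top pixels:
- purple (321,238)/(165,178)
- orange (181,204)/(289,134)
- pink (169,136)/(396,206)

I choose the green one and check it in a close crop.

```bash
cat > h.py <<'E'
import numpy as np,cv2
def K(p): return np.array([[p["fx"],0,p["cx"]],[0,p["fy"],p["cy"]],[0,0,1.]])
def ray(p,uv,z):
    n=cv2.undistortPoints(np.array([[uv]],float),K(p),np.array(p["D"]))[0,0]
    T=p["pose"];d=T[:3,:3]@[n[0],n[1],1];o=T[:3,3];return o+d*(z-o[2])/d[2]
def proj(p,X):
    T=np.linalg.inv(p["pose"]);r=cv2.Rodrigues(T[:3,:3])[0]
    return cv2.projectPoints(np.array(X,float).reshape(-1,3),r,T[:3,3],K(p),np.array(p["D"]))[0][:,0]
E
python3 - <<'E'
import pickle,cv2,numpy as np
from h import *
S=pickle.load(open("scene0.pkl","rb"));T=pickle.load(open("top0.pkl","rb"))
print(ray(T,(259.5,231.1),.144),ray(T,(259.5,231.1),.137),ray(S,(268.9,169.3),.144),ray(S,(268.9,169.3),.137))
print("pin", ray(T,(379/1.5,296/1.5),.108),ray(S,(381/1.5,296/1.5),.108))
c=S["color"][145:250,220:330,::-1];d=T["color"][175:265,220:310,::-1]
cv2.imwrite("pics/crop.png",np.hstack([cv2.resize(c,(400,400)),cv2.resize(d,(400,400))]))
for n,x,z in (("bottle",(462,298),.1),("cup",(308,378),.05),("centre",(347,262),.05),("span",(410,415),.0)): print(n,ray(T,np.array(x)/1.5,z))
E
```

```text
[0.50672995 0.06616929 0.144     ] [0.50717352 0.06614825 0.137     ] [0.517741   0.07695344 0.144     ] [0.51014428 0.07105099 0.137     ]
pin [0.59261848 0.08528501 0.108     ] [0.59621791 0.09200602 0.108     ]
bottle [ 0.5942026  -0.05421986  0.1       ]
cup [0.45433459 0.20564283 0.05      ]
centre [0.66229003 0.14572157 0.05      ]
span [0.39285905 0.02489291 0.        ]
```

View pics/crop.png

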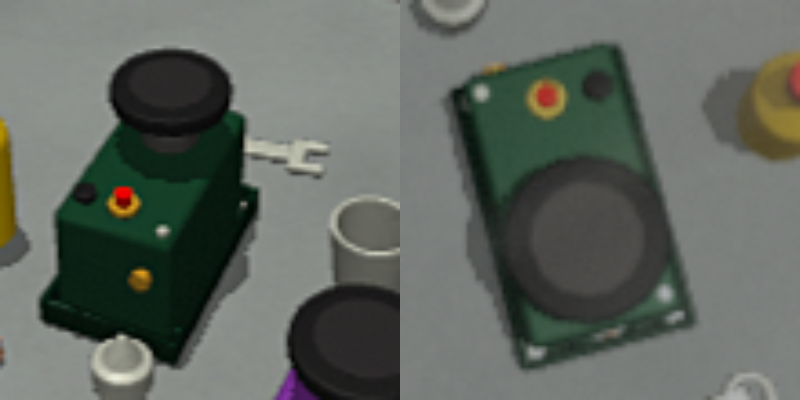

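The crop shows the dark green pump: pad at about (585,240) in its right half, red pin at (547,97), no bright look-alike colour. The pad-to-pin distance measures 88 mm against the 85 mm given, so the choice holds. Next I work out the approach.

```bash
cat >> h.py <<'E'
from scipy.spatial.transform import Rotation as Ro
def delta(s,t):
    R=Ro.from_quat(np.roll(s["ee_rot"],-1)).as_matrix(); return R, R.T@(np.array(t)-s["eef_pos"])/.025
E
python3 - <<'E'
from cell import *
from h import *
s=read_state();R,d=delta(s,[.508,.068,.19]);print(R.round(3));print(d)
E
```

```text
[[ 0.    -0.968  0.249]
 [-0.     0.249  0.968]
 [-1.    -0.    -0.   ]]
[  1.65090873 -19.00096765 -18.30013705]
```

Call:
play_rows --pt "0 -1.1 -1.1" --pt "0 -2.2 -2.1" --pt "0 -3.3 -3.2" --pt "0 -4.4 -4.2" --pt "0 -5.5 -5.3" --pt "0 -6.6 -6.4" --pt "0 -7.7 -7.4" --pt "0 -8.8 -8.5" --pt "0 -9.9 -9.5" --pt "0 -11 -10.6" --spin '[0,0,0,0,0,0,0,0,0,0]' --fingers '[-1,-1,-1,-1,-1,-1,-1,-1,-1,-1]'

```text
time_s: 1.23
eef_pos: [0.363, 0.303, 0.2317]
ee_rot: [0.559, -0.433, 0.558, 0.433]
force: [1.5, 0.3, 0.1]
grip_width: -0.0001
```

```bash
python3 - <<'E'
from cell import *
from h import *
s=read_state();R,d=delta(s,[.508,.068,.19]);print(R.round(3));print(d,s["eef_pos"],s["force"],s["grip_width"])
E
```

```text
[[ 0.001 -0.969  0.249]
 [ 0.001  0.249  0.969]
 [-1.    -0.     0.001]]
[ 1.66206714 -7.95416264 -7.66242958] [0.36304475 0.30297911 0.23168682] [1.5449608  0.31481869 0.06172894] -8.538353096138667e-05
```

Call:
play_rows --pt "0 -1.1 -1.1" --pt "0 -2.2 -2.1" --pt "0 -3.3 -3.2" --pt "0 -4.4 -4.2" --pt "0 -5.5 -5.3" --pt "0 -6.6 -6.4" --pt "0.3 -7.5 -7.2" --pt "0.6 -8 -7.7" --pt "1 -8 -7.7" --pt "1 -8 -7.7" --spin '[0,0,0,0,0,0,0,0,0,0]' --fingers '[-1,-1,-1,-1,-1,-1,-1,-1,-1,-1]'

```text
time_s: 2.07
eef_pos: [0.507, 0.0672, 0.2046]
ee_rot: [0.558, -0.432, 0.56, 0.433]
force: [-0.4, 0.9, -0.3]
grip_width: -0.0002
```

```bash
python3 - <<'E'
from cell import *
from h import *
import cv2
s=read_state();R,d=delta(s,[.508,.068,.144]);print(d,s["eef_pos"],s["force"],s["grip_width"],s["time_s"])
o=[]
for n in("scene","wrist"):
    p=get_image(n);o.append(p["color"][:,:,::-1])
    if n=="wrist":
        W=p; M=p["tool_from_camera"]
        T=np.eye(4);T[:3,:3]=R;T[:3,3]=s["eef_pos"];W["pose"]=T@M
        for l in("pad_top","pin_top"):
            for r in trace(l,p): print(l,r["score"],r["location"],ray(W,r["location"],.144),ray(W,r["location"],.108))
        print(proj(W,[[.508,.068,.144],s["eef_pos"]]))
cv2.imwrite("pics/a1.png",cv2.resize(np.hstack(o),(800,300)))
E
```

```text
[ 2.42304613 -0.03778133  0.04670899] [0.50698202 0.06715814 0.20458037] [-0.39670184  0.86963556 -0.33203673] -0.00020712317095102677 2.0667
pad_top 0.81 [248.7, 202.1] [0.50156644 0.06225723 0.144     ] [0.51248994 0.05830656 0.108     ]
pad_top 0.7 [502.8, 274.0] [0.61593848 0.25137258 0.144     ] [0.64712555 0.28092792 0.108     ]
pin_top 0.38 [298.0, 266.9] [0.5642488  0.08646446 0.144     ] [0.58627789 0.08680264 0.108     ]
[[258.2755679  208.16396293]
 [256.82654951 242.89878058]]
```

View pics/a1.png

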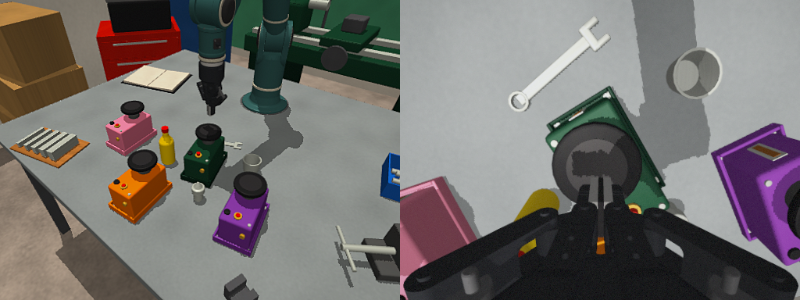

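The wrist picture shows the shut fingers over the green pad, near its middle, with the pin at about (633,210) well clear. I press slowly the first time.

Call:
play_rows --pt "0.8 0 0" --pt "1.6 0 0" --pt "2.2 0 0" --pt "2.4 0 0" --pt "2.6 0 0" --pt "2.8 0 0" --pt "2.9 0 0" --pt "2.95 0 0" --pt "2.95 0 0" --spin '[0,0,0,0,0,0,0,0,0]' --fingers '[-1,-1,-1,-1,-1,-1,-1,-1,-1]'

```text
time_s: 3.02
eef_pos: [0.5071, 0.0691, 0.1337]
ee_rot: [0.558, -0.433, 0.559, 0.434]
force: [-5.7, 0.7, 8.4]
grip_width: -0.0001
```

Call:
play_rows --pt "0.1 0 0" --pt "0.15 0 0" --pt "0.2 0 0" --pt "0.2 0 0" --spin '[0,0,0,0]' --fingers '[-1,-1,-1,-1]'

```text
time_s: 3.35
eef_pos: [0.5072, 0.0691, 0.1292]
ee_rot: [0.558, -0.433, 0.559, 0.434]
force: [-6.5, 0.8, 10.2]
grip_width: -0.0002
```

Call:
play_rows --pt "0.05 0 0" --pt "0.1 0 0" --pt "0.1 0 0" --spin '[0,0,0]' --fingers '[-1,-1,-1]'

```text
time_s: 3.6
eef_pos: [0.5072, 0.0692, 0.1289]
ee_rot: [0.559, -0.432, 0.559, 0.435]
force: [-14.0, -1.8, 31.0]
grip_width: -0.0
```

```bash
python3 - <<'E'
from cell import *
from h import *
import cv2
s=read_state();print(s["eef_pos"],s["force"],s["effort"])
p=get_image("scene");cv2.imwrite("pics/b1.png",cv2.resize(p["color"][100:250,200:350,::-1],(600,600)))
E
```

```text
[0.507243   0.06915309 0.12888423] [-13.95593464  -1.81883782  31.02717908] [ 5.89293335e-01 -2.80471891e+01  2.76478596e+00 -1.84797871e+01
 -4.27719788e-02 -4.29257691e+00  8.49963748e-03]
```

View pics/b1.png

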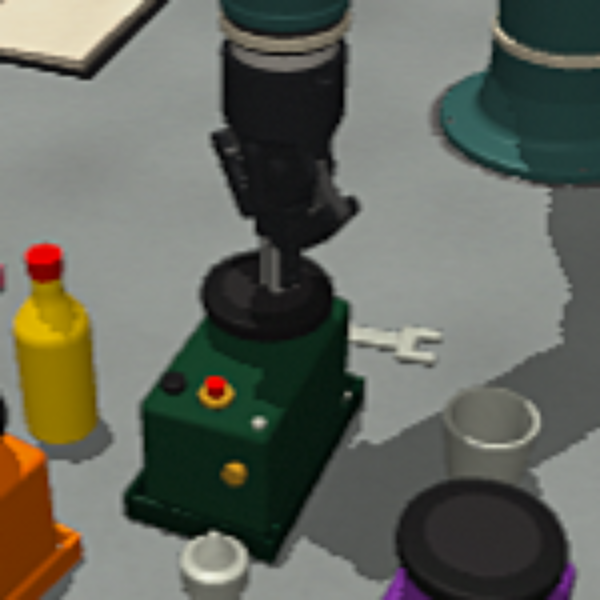

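Bottom stop reached: the tip is at 0.129 m and the force rises to 31 N. In the picture the pad is down at about (268,290). Now I let it come up.

Call:
play_rows --pt "-0.4 0 0" --pt "-0.8 0 0" --pt "-1.3 0 0" --pt "-1.3 0 0" --pt "-1.3 0 0" --pt "-1.3 0 0" --pt "-1.3 0 0" --spin '[0,0,0,0,0,0,0]' --fingers '[-1,-1,-1,-1,-1,-1,-1]'

```text
time_s: 4.23
eef_pos: [0.5077, 0.0681, 0.157]
ee_rot: [0.559, -0.433, 0.559, 0.433]
force: [0.1, 0.1, -0.2]
grip_width: 0.0001
```

```bash
cat > look.py <<'E'
import sys
from cell import *
from h import *
import cv2
s=read_state();print(s["time_s"],s["eef_pos"],s["force"])
p=get_image("scene");q=get_image("top")
cv2.imwrite(f"pics/{sys.argv[1]}.png",np.hstack([cv2.resize(p["color"][125:245,215:335,::-1],(400,400)),cv2.resize(q["color"][165:265,210:310,::-1],(400,400))]))
for l in("pin_top","pad_top","pin"):
    for r in trace(l,p)[:5]: print(l,r["score"],r["location"],r["region"].sum())
E
python3 look.py c1
```

```text
4.2333 [0.50765175 0.06810655 0.15700466] [ 0.07034825  0.14078359 -0.19470504]
pin_top 0.62 [210.8, 190.4] 774
pin_top 0.55 [252.0, 194.6] 36
pad_top 0.96 [265.3, 170.1] 558
pad_top 0.9 [183.4, 204.7] 872
pad_top 0.79 [169.6, 134.7] 446
pad_top 0.59 [320.7, 236.4] 1173
pin 0.48 [253.8, 194.0] 42
```

View pics/c1.png

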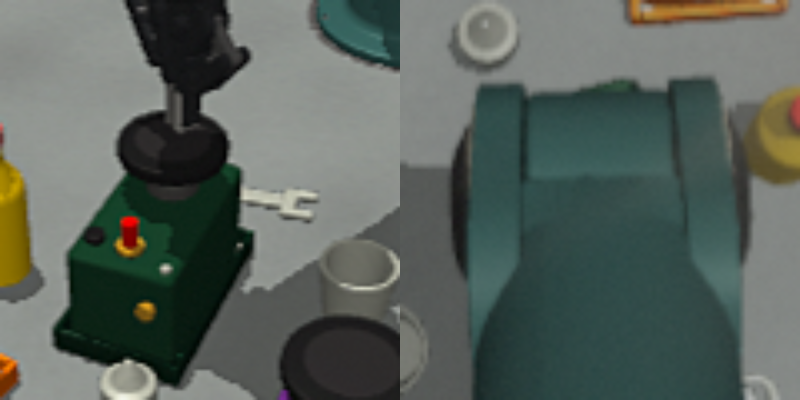

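The pin has come up: red shows at (130,230) and the pad is back up. Second stroke.

Call:
play_rows --pt "0.4 0 0" --pt "0.7 0 0" --pt "1.0 0 0" --pt "1.2 0 0" --pt "1.26 0 0" --pt "1.26 0 0" --pt "1.26 0 0" --spin '[0,0,0,0,0,0,0]' --fingers '[-1,-1,-1,-1,-1,-1,-1]'

```text
time_s: 5.07
eef_pos: [0.5087, 0.0682, 0.1289]
ee_rot: [0.56, -0.433, 0.558, 0.433]
force: [-9.2, -0.7, 33.2]
grip_width: -0.0002
```

Call:
play_rows --pt "-0.4 0 0" --pt "-0.8 0 0" --pt "-1.26 0 0" --pt "-1.26 0 0" --pt "-1.26 0 0" --pt "-1.26 0 0" --pt "-1.26 0 0" --spin '[0,0,0,0,0,0,0]' --fingers '[-1,-1,-1,-1,-1,-1,-1]'

```text
time_s: 5.65
eef_pos: [0.5075, 0.068, 0.1568]
ee_rot: [0.558, -0.433, 0.559, 0.433]
force: [1.4, -0.0, 0.1]
grip_width: -0.0
```

```bash
python3 look.py c2
```

```text
5.65 [0.50745036 0.06799259 0.1567714 ] [ 1.38856999 -0.0049745   0.10774448]
pad_top 0.86 [169.5, 138.1] 397
pad_top 0.84 [265.0, 169.1] 575
pad_top 0.79 [181.4, 205.3] 866
pin 0.57 [251.0, 191.1] 50
```

View pics/c2.png

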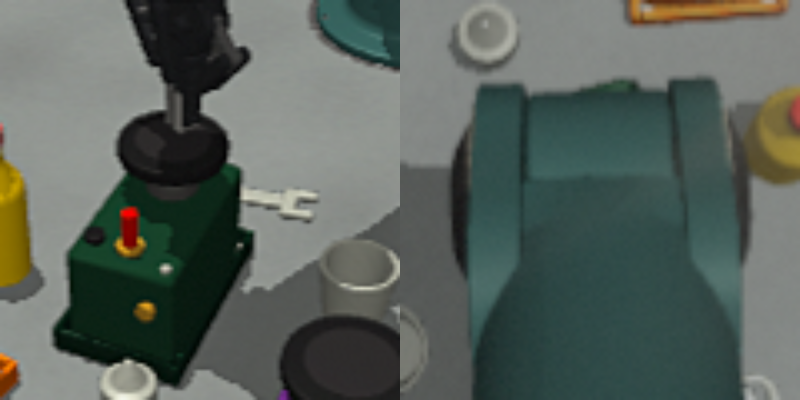

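The pin is higher, with its top at about (130,212), and shows no white yet. Third stroke, a touch lighter.

Call:
play_rows --pt "0.4 0 0" --pt "0.7 0 0" --pt "1.0 0 0" --pt "1.18 0 0" --pt "1.24 0 0" --pt "1.24 0 0" --pt "1.24 0 0" --spin '[0,0,0,0,0,0,0]' --fingers '[-1,-1,-1,-1,-1,-1,-1]'

```text
time_s: 6.48
eef_pos: [0.5087, 0.0682, 0.1289]
ee_rot: [0.56, -0.433, 0.558, 0.433]
force: [-7.5, -0.8, 29.0]
grip_width: 0.0002
```

Call:
play_rows --pt "-0.4 0 0" --pt "-0.8 0 0" --pt "-1.24 0 0" --pt "-1.24 0 0" --pt "-1.24 0 0" --pt "-1.24 0 0" --pt "-1.24 0 0" --spin '[0,0,0,0,0,0,0]' --fingers '[-1,-1,-1,-1,-1,-1,-1]'

```text
time_s: 7.07
eef_pos: [0.5074, 0.068, 0.1568]
ee_rot: [0.558, -0.433, 0.559, 0.433]
force: [0.0, -0.7, -1.1]
grip_width: 0.0001
```

```bash
python3 look.py c3
```

```text
7.0667 [0.50742023 0.0680252  0.15680799] [ 0.01468217 -0.69705818 -1.06960536]
pin_top 0.54 [253.3, 193.1] 71
pad_top 0.97 [265.3, 168.6] 575
pad_top 0.97 [181.6, 205.4] 869
pad_top 0.9 [322.7, 239.2] 1135
pad_top 0.57 [168.6, 134.9] 468
pin 0.45 [252.5, 191.2] 76
```

View pics/c3.png

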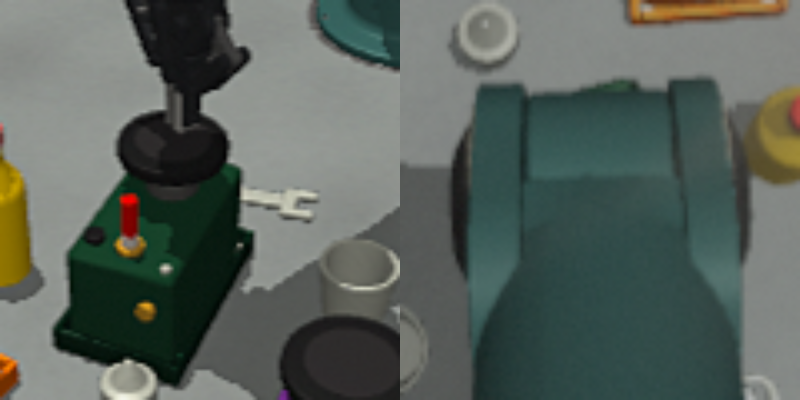

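White now shows at the pin's foot at about (130,238). I measure the pin height to be sure it is fully out.

```bash
python3 - <<'E'
from cell import *
from h import *
import cv2
p=get_image("scene")
c=p["color"][175:210,240:268]
cv2.imwrite("pics/d.png",cv2.resize(c[:,:,::-1],None,fx=16,fy=16,interpolation=0))
for x,y in((.5926,.0853),(.592,.089)):
  for z in(.098,.106,.115,.126,.1345,.146):
    print(z,proj(p,[x,y,z])[0].round(1),end=' ')
  print()
E
```

```text
0.098 [253.  198.5] 0.106 [252.9 196.1] 0.115 [252.9 193.4] 0.126 [252.8 190. ] 0.1345 [252.7 187.4] 0.146 [252.7 183.8] 
0.098 [254.2 199. ] 0.106 [254.2 196.6] 0.115 [254.1 193.9] 0.126 [254.1 190.5] 0.1345 [254.  187.9] 0.146 [254.  184.2]
```

View pics/d.png

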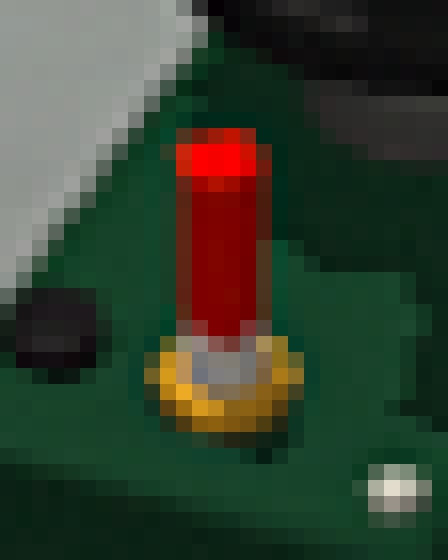

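The pin's top face lies at row 184.6 in the full picture, against 184.2 predicted for 146 mm, and the white band shows at its foot. The pin is fully out. I retreat upwards and take a last look.

Call:
play_rows --pt "-0.6 0 0" --pt "-1.5 0 0" --pt "-2.4 0 0" --pt "-3 0 0" --pt "-3 0 0" --pt "-3 0 0" --pt "-3 0 0" --spin '[0,0,0,0,0,0,0]' --fingers '[-1,-1,-1,-1,-1,-1,-1]'

```text
time_s: 7.95
eef_pos: [0.5074, 0.068, 0.2318]
ee_rot: [0.558, -0.433, 0.559, 0.433]
force: [-0.5, 1.0, -1.3]
grip_width: -0.0002
```

```bash
python3 look.py e1; python3 - <<'E'
from cell import *
import cv2
cv2.imwrite("pics/e2.png",cv2.resize(get_image("scene")["color"][:,:,::-1],None,fx=1.5,fy=1.5))
E
```

```text
7.95 [0.50737548 0.06801872 0.23177284] [-0.54266624  0.96116474 -1.33924763]
pin_top 0.61 [251.6, 192.1] 68
pad_top 0.97 [321.2, 239.4] 1113
pad_top 0.87 [264.8, 169.9] 636
pad_top 0.65 [181.2, 203.2] 891
pad_top 0.56 [167.4, 135.4] 458
pin 0.48 [211.9, 188.9] 761
pin 0.43 [252.7, 187.8] 96
```

View pics/e1.png

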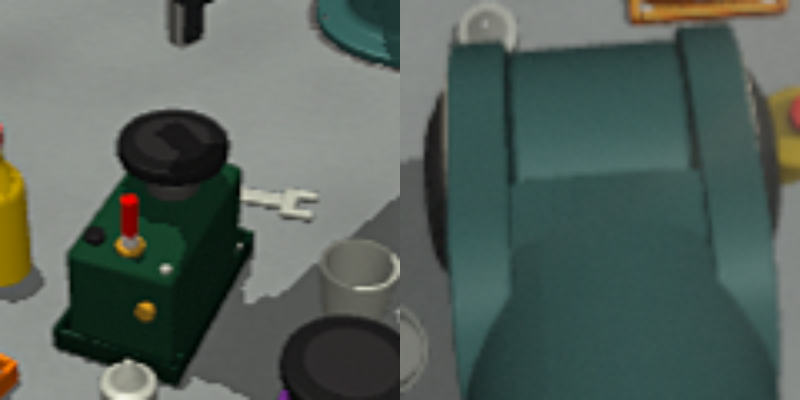

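View pics/e2.png

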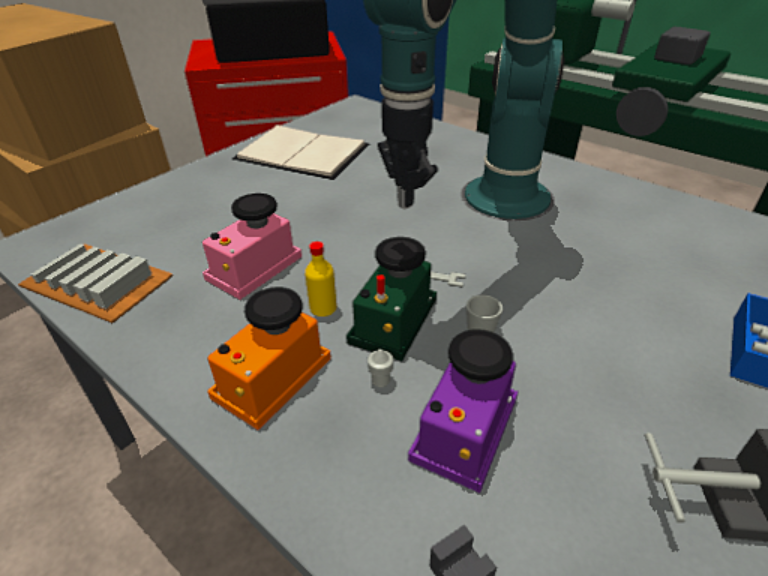

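The pad is up at (400,252), and the pin is out with its white foot at (381,290). The pump is seated, and the bottle, cup, spanner and centre are where they were.

```bash
python3 -c "
from cell import *
print(finish_job())"
```

```text
the job is handed in; nothing more can be done
None
```

The green lubricator is primed: I pressed its pad three full strokes with shut fingers, and the red pin is fully out with its white band showing. I then backed the arm off and handed the job in at about 8 s.

- **Strokes:** each press stopped with the fingertips at 0.129 m, the full 15 mm, with a last reading of 29 to 33 N upwards. The arm let go completely after each one.
- **Pin:** its top shows at picture row 184.6, against 184.2 predicted for 146 mm.
- **Rest of the scene:** in the last picture the pad is up, the pump is seated and the gripper touches nothing. By eye, the bottle, cup, spanner, lathe centre and look-alike pumps had not moved.
- **Disagreements:** the networks' pad centres differed by 5 to 15 mm between cameras, with parts hidden from view. I used the top-camera value, checked against the given 85 mm pad-to-pin spacing (measured 88 mm). In the last picture the pin network scored another spot, at (212,189), above the real pin. The top camera's view of the pump was blocked by the arm, so the last check rests on the scene camera alone.

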